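# Turn the saffron tin lid-up on the marble slab

### The job

The flat tin lies lid down in front of the marble slab: first set the red-lidded jar that stands in its way on the middle of the cork mat. Then push the tin against the slab's edge and tip it over onto the slab so that it lies flat with the yellow lid up - tip it, do not lift it up into the air - and finally stand the red-lidded jar upright on the middle of the tin. Leave all the other things where they stand.

Things in the scene. Friction and masses are not known exactly. Their poses are not given: they have to be found in the camera images.
- slab: white marble slab fixed to the counter, 220 (its x) x 500 (its y) x 16 mm high; origin at the centre of its underside, on the counter (z = 0). Its x axis points away from the robot, more or less, turned by up to 15 degrees. Its long front edge, at its x = -110 mm, is the 16 mm high wall to tip the tin against
- tin_center (a point): flat closed tin, 100 (its x) x 140 (its y) x 30 mm thick, 0.2-0.42 kg; point at its centre. It starts flat on the counter just in front of the slab, turned up to 17 degrees from it, z up, lid down: a yellow lid 84 x 124 x 10 mm underneath, so the 20 mm thick steel body overhangs 8 mm all round, 10 mm above the counter; a fingertip low against a side can raise it. Turned over, z points down
- jar_center (a point): amber glass spice jar with a red lid, a plain cylinder 52 mm in diameter and 92 mm tall, 0.15 to 0.29 kg; the point is at its centre, 46 mm above its underside, its z axis is the jar's axis. It starts standing on the slab, where the tin has to land
- mat: round cork mat 110 mm in diameter, 4 mm thick, fixed to the counter in front of the slab, to the left or right of the tin; origin at the centre of its underside
- mortar: bystander: brass bowl 86 mm in diameter, 75 mm tall, standing on the left or right part of the slab; origin under its centre
- can: bystander: can with a red label, 68 mm in diameter, 100 mm tall, standing on the other part of the slab; origin under its centre
- teabox: bystander: brown carton 35 (x) x 100 (y) x 70 mm high, standing along the slab's far edge; origin under its centre
- pricecard: bystander: blank yellow card, 100 mm wide, on a wooden foot 34 x 70 mm, 83 mm high in all, standing along the slab's far edge; origin under its centre
- bottle: bystander: green bottle with a yellow cap, 64 mm in diameter, 160 mm tall, on the counter in front of the slab, on the side where the mat is not; origin under its centre
- sparejar: bystander: jar like the one above but with a green lid, 52 mm in diameter, 92 mm tall, on the counter beside one end of the slab; origin under its centre
- cup: bystander: blue cup 72 mm in diameter, 80 mm tall, on the counter beside the other end of the slab; origin under its centre
Things that resemble listed ones, but are neither listed nor needed, are in the scene too. Leave any pink or purple look-alike of the part that bears jar_center alone.

How it is judged:
By the outcome, as a careful person would: the job done as asked, in the order asked, and still so for the second after the job is handed in, with the robot touching nothing.
It also fails if it takes over 72 s, if anything falls off the work surface, if the arm or the gripper's body presses on something with over 40 N, if the wrist force passes 120 N, or if a joint passes its speed limit or range.

### The arm

A 6-joint arm with a two-finger parallel gripper is mounted at the origin on the work surface. World frame = base frame: x ahead of the robot, y to its left, z up, the work surface at z = 0. Lengths are in mm, angles in degrees, forces in N, time in s.
With the tool pointing down it reaches from about 350 to 850 mm from the base axis. Payload 8.1 kg.
Tool frame: the origin (TCP) lies at the very end of the fingers, on their centre line; the grasp point (between the pads) lies 19 mm behind it; z points along the fingers, y is the line along which they close (so a half turn about z gives the same grasp; the last joint's range is limited). The gripper opens to 85 mm and grips with 20 to 120 N. Pads are 22 mm wide; open, the fingers measure 114 mm over their backs; the gripper's body (76 mm by 85 mm) begins 54 mm behind the grasp point. The pads swing forward as they close: fully open they stand 13 mm farther back than shut.
Start: joints at [63.117, 7.471, 85.268, -0, 87.261, -4.893], TCP at [224.647, 556.362, 231.292] pointing down, gripper open.
Joint ranges: [-169.43, 169.43], [-51.17, 129.36], [1.28, 143.12], [-76.62, 256.62], [0, 156.53], [-152.29, 152.29]. Speed limits (degrees/s): [136.94, 136.94, 159.86, 180, 180, 180].

### API

Orientations are given as [roll, pitch, yaw] about the fixed x, y, z axes, in that order (R = Rz(yaw) Ry(pitch) Rx(roll)).
In Python, from bench import * gives the robot as it stands.
- The arm moves only by the tool play_rows, never from a script. Its argument "increments" is a list of rows, each a list of 3 entries, a list of its own where there are three numbers: the gripper's target within -1 to 1 (fully open at 1, half-way at 0, shut at -1), then the shift along the tool's x, y, z in mm, then the turn about the tool's z in rad. A call has 1 to 12 rows; each row shifts and turns the commanded pose from where the row before left it, along the tool's axes as they then stand; what a row does not reach is not made up. A row lasts 1/12 s, in which the tool goes at most 41.7 mm and 7.16 degrees, less where a joint would pass 70% of its speed; a pose out of reach is approached as far as the arm can. A call is refused whole if a number of a shift passes 41.7 or a number of a turn 0.125, either way. A call with a gripper value outside its range is refused whole. The fingers move at their own pace and stop on an object; "force" is the grip in N (left out, the last holds). Time passes only in rows, so rows that do not move let the fingers close. It gives the time, the measured TCP pose, the force, the opening and the grip force at its end, in the units of the state.
- sense(): the state, without advancing time (a new reading comes with each control period).
- snapshot(name): name is "side" or "top" or "wrist"; returns a dict with "color" (480x640x3 uint8, red, green, blue), "intrinsics" (3x3 intrinsics, pixels), "world_from_camera" (4x4, takes a point from camera to world coordinates). Camera axes: x right, y down, z forward; pixel columns grow to the right and rows downward; lengths in mm; the calibration is good to about 2 mm. A picture is of the moment at which its call begins. There is no depth.
- hand_in(): hands the job in; it is judged then, once.
Trained networks look in a picture, given as the dict that the camera call returned (one of the last four; its "shot" number tells which), for a name from the list of things; names that differ only in an ending like _2 or _b are one class to them, and where a whole thing is asked for, a point or a joint stands for the part that bears it (a point fixed in the world has none). Each returns a list of dicts, best first, with "p" (0 to 1); they miss things now and then, are a little off and sometimes report something else, mostly with a low value. They report only what shows in the picture. A call takes as long as a camera call. They do not tell look-alikes from the thing itself.
- find_in(query, picture): "xyz" ([x, y, z] in mm, in the coordinates of the camera as it stood for that picture, good to about 4 mm: the middle of the surface that is visible of it).
- regions_of(query, picture): "mask" (480x640 bool, what is visible of it).
- pinpoint(query, picture): "xyz" ([x, y, z] in mm, in the coordinates of the camera as it stood for that picture, good to about 4 mm: a listed point, or the origin of a listed thing).
The state is a dict: "time": time; "joint_pos": joint angles; "qd": joint speeds; "joint_efforts": joint torques, N m; "tool_pos": TCP position; "tcp_rot": TCP orientation; "ft_force": force on the tool from outside, world axes, zero at the start; "wrist_torque": the same for the moment, N m; "finger_gap": finger opening in mm; "grip_force": force on a finger pad.
Only numpy, scipy, OpenCV 4.12 (cv2) and the standard library are available. Lean on these libraries where they do the work, as an engineer would, in place of code of your own. Each camera call takes 0.05 s, during which the arm holds its last target. There are 200 camera calls.

## Working session

There is one attempt and no reset: what is moved stays moved. The work goes in short steps, Python scripts to look and compute and a tool call to move; the robot and the scene stay as the last step left them, time stands still between calls to the robot, and variables do not carry over. Pictures are saved under pics/ and viewed, at most 10 in all, crops included, and the job is handed in when it is done.

Besides the shell and the picture viewer there is one more tool, called after "Emit:" by a JSON object that holds its "api" and its "payload". play_rows: Moves the arm, as the interface text tells. Its arguments: {"type":"object","properties":{"increments":{"type":"array","items":{"type":"array"}},"force":{"type":"number"}},"required":["increments"]}

```bash
mkdir -p pics; ls; cat > h.py <<'E'
from bench import *
import numpy as np, cv2
def world(s,p): return (s["world_from_camera"]@np.r_[np.array(p,float),1])[:3]
def ray(s,u,v,z):
    K=np.array(s["intrinsics"]);T=np.array(s["world_from_camera"])
    d=T[:3,:3]@np.linalg.inv(K)@[u,v,1]; o=T[:3,3]
    return o+d*(z-o[2])/d[2]
def proj(s,P):
    K=np.array(s["intrinsics"]);T=np.linalg.inv(np.array(s["world_from_camera"]))
    c=T[:3,:3]@P+T[:3,3]; c=K@c; return c[:2]/c[2]
def save(s,n): cv2.imwrite("pics/"+n+".png",s["color"][:,:,::-1])
E
python3 - <<'E'
from h import *
t=snapshot("top");s=snapshot("side")
save(t,"top0");save(s,"side0")
cv2.imwrite("pics/both.png",cv2.resize(np.vstack([t["color"],s["color"]])[:,:,::-1],(400,600)))
print(t["intrinsics"],t["world_from_camera"]);print(s["intrinsics"],s["world_from_camera"])
for q in ["slab","tin_center","jar_center","mat","mortar","can","teabox","pricecard","bottle","sparejar","cup"]:
    for n,p in(("top",t),("side",s)):
        for r in pinpoint(q,p)[:4]:
            w=world(p,r["xyz"]);print(q,n,round(r["p"],2),w.round(),proj(p,w).round(), [k for k in r if k not in("p","xyz")])
E
```

```text
pics
[[568.42489459   0.         319.41626511]
 [  0.         568.42489459 239.98947194]
 [  0.           0.           1.        ]] [[ 6.70624286e-03 -9.85731997e-01  1.68188754e-01  3.97136536e+02]
 [-9.99521935e-01 -1.16841266e-02 -2.86248666e-02  5.35893364e+01]
 [ 3.01815856e-02 -1.67916384e-01 -9.85339109e-01  1.17660268e+03]
 [ 0.00000000e+00  0.00000000e+00  0.00000000e+00  1.00000000e+00]]
[[447.60405043   0.         322.23732719]
 [  0.         447.60405043 238.86177772]
 [  0.           0.           1.        ]] [[ 9.23727323e-01 -3.01417329e-01  2.36379833e-01  3.48661986e+02]
 [-3.82832656e-01 -7.05636437e-01  5.96251940e-01 -6.44605003e+02]
 [-1.29224437e-02 -6.41268128e-01 -7.67208054e-01  9.30973347e+02]
 [ 0.00000000e+00  0.00000000e+00  0.00000000e+00  1.00000000e+00]]
slab top 0.81 [669.  26.   0.] [316. 207.] []
slab side 0.82 [665.  22.   5.] [341. 250.] []
tin_center top 0.69 [459.   5.  12.] [326. 306.] []
tin_center top 0.51 [656. -37.  60.] [348. 207.] []
tin_center side 0.88 [453.   4.  17.] [266. 278.] []
jar_center top 0.84 [ 349. -125.   43.] [393. 362.] [
[... 660 characters left out ...]
ox top 0.58 [752.  -8.  15.] [333. 167.] []
teabox side 0.95 [751. -10.  16.] [376. 246.] []
pricecard top 0.58 [750. 111.  17.] [277. 167.] []
pricecard side 0.85 [751. 113.  14.] [356. 215.] []
pricecard side 0.31 [456.   3.  20.] [267. 277.] []
bottle top 0.71 [ 484. -167.   -5.] [408. 295.] []
bottle top 0.24 [457.   4.  14.] [327. 307.] []
bottle side 0.83 [ 488. -169.   -0.] [304. 334.] []
sparejar top 0.93 [ 553. -297.   -0.] [469. 263.] []
sparejar top 0.72 [683. 216.  20.] [226. 197.] []
sparejar side 0.69 [ 555. -293.    2.] [354. 371.] []
sparejar side 0.26 [ 488. -169.    0.] [304. 334.] []
cup top 0.62 [576. 340.   3.] [165. 249.] []
cup side 0.65 [581. 341.  -1.] [273. 184.] []
```

```bash
python3 - <<'E'
import cv2
a=cv2.imread("pics/top0.png")[80:400,140:540];cv2.imwrite("pics/topc.png",cv2.resize(a,(740,592),interpolation=cv2.INTER_CUBIC))
E
```

```text
(no output)
```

View pics/topc.png

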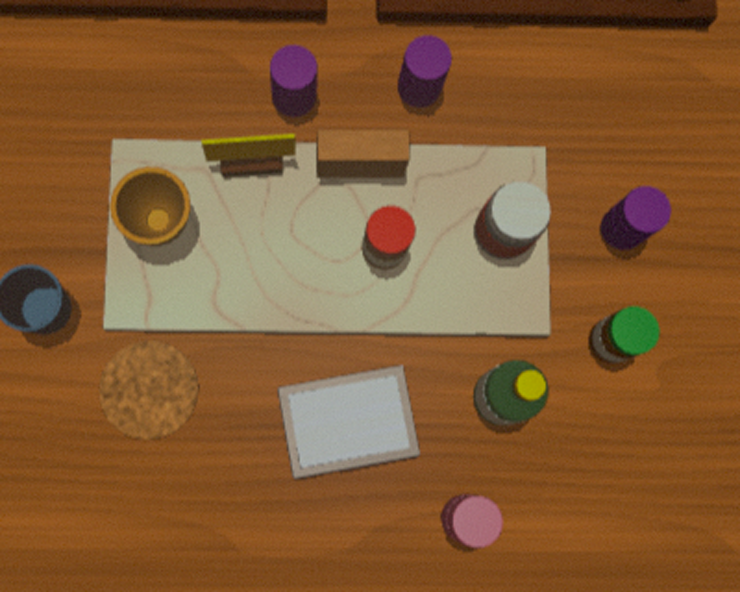

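View pics/side0.png

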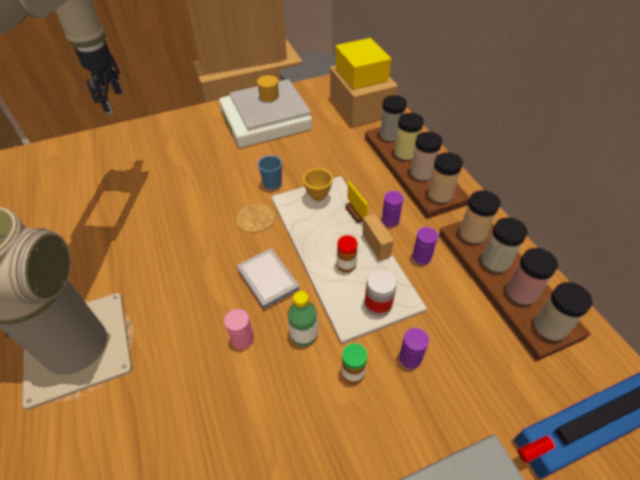

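Candidates for the red jar in the top view are the pink jar (393,362), purple jars (298,123), (369,118) and (483,200), the green-lidded jar (480,262), and the red-lidded jar on the slab (351,204). I choose (351,204) and will check it in a close crop.

```bash
python3 - <<'E'
from h import *
t=snapshot("top");s=snapshot("side")
cv2.imwrite("pics/jar.png",cv2.resize(np.hstack([t["color"][165:245,310:390],s["color"][215:295,305:385]])[:,:,::-1],(640,320)))
def rect(q,p,z):
    m=regions_of(q,p)[0]["mask"].astype(np.uint8)
    c=max(cv2.findContours(m,cv2.RETR_EXTERNAL,cv2.CHAIN_APPROX_NONE)[0],key=cv2.contourArea)
    P=np.array([ray(p,u,v,z)[:2] for u,v in cv2.convexHull(c)[:,0]],np.float32)
    r=cv2.minAreaRect(P);print(q,r,m.sum());print(cv2.boxPoints(r).round())
rect("slab",t,16);rect("tin_center",t,30);rect("tin_center",s,25);rect("mat",t,4)
for n,p,b in(("top",t,(165,245,310,390)),("side",s,(215,295,305,385))):
    a=p["color"][b[0]:b[1],b[2]:b[3]].astype(int)
    v,u=np.where((a[...,0]>130)&(a[...,1]<70)&(a[...,2]<70))
    print(n,len(u),ray(p,u.mean()+b[2],v.mean()+b[0],108 if n=="top" else 105))
c=t["color"].astype(int);
print(sense())
E
```

```text
slab ((665.23779296875, 24.199813842773438), (222.55865478515625, 499.8343200683594), 0.20414714515209198) 19365
[[ 553.  274.]
 [ 555. -226.]
 [ 777. -225.]
 [ 776.  275.]]
tin_center ((457.085205078125, 2.3349838256835938), (99.2774658203125, 139.7431182861328), 10.559309959411621) 3386
[[395.  62.]
 [421. -75.]
 [519. -57.]
 [493.  80.]]
tin_center ((458.409912109375, 2.6782913208007812), (104.96658325195312, 153.6177215576172), 10.457786560058594) 2087
[[393.  69.]
 [421. -82.]
 [524. -63.]
 [496.  88.]]
mat ((491.1351318359375, 222.9202880859375), (102.58538055419922, 106.66931915283203), 0.6014692783355713) 2154
[[439. 276.]
 [440. 169.]
 [543. 170.]
 [542. 277.]]
top 498 [651.02766764 -37.56846762 108.        ]
side 298 [649.87672294 -43.60008168 105.        ]
{'time': 1.5, 'joint_pos': array([ 6.31162600e+01,  7.47154063e+00,  8.52670376e+01, -1.30876465e-03,
        8.72616182e+01, -4.89381328e+00]), 'qd': array([ 0.08968771, -0.09250649, -0.03147326,  0.08125342,  0.06233148,
       -0.00980569]), 'joint_efforts': array([ 8.28004067e-04, -5.69314635e+01, -5.00843847e+01, -3.55979810e-04,
        1.63353405e-03,  1.85111531e-05]), 'tool_pos': array([224.66356771, 556.35816597, 231.2956306 ]), 'tcp_rot': array([-1.79999693e+02,  1.28574612e-03,  1.58010136e+02]), 'ft_force': array([ 0.16641109, -0.18472242, -0.9051403 ]), 'wrist_torque': array([-0.01111001, -0.02340008,  0.00653486]), 'grip_force': 0.0, 'finger_gap': 85.55996366719984}
```

View pics/jar.png

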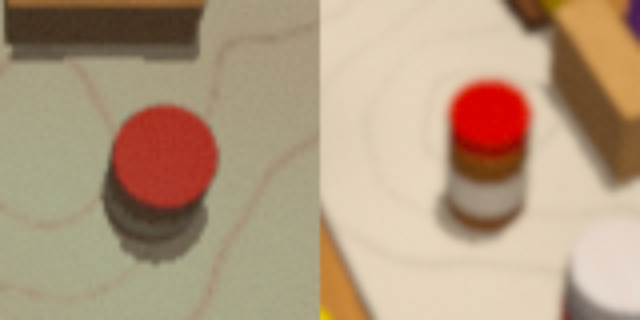

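The crop confirms it: red lid, amber glass, standing on the slab at about (651,-37). The pink and purple ones are look-alikes. Moving over it.

Emit:
{"api": "play_rows", "payload": {"increments": [[1,[0,0,0],-0.096],[1,[0,0,0],-0.096],[1,[0,0,0],-0.096],[1,[0,0,0],-0.096],[1,[-22,-31,0],0],[1,[-22,-31,0],0],[1,[-22,-31,0],0],[1,[-22,-31,0],0],[1,[-22,-31,0],0],[1,[-22,-31,0],0],[1,[-22,-31,0],0],[1,[-22,-31,0],0]], "force": 30}}

```text
time: 2.5
tool_pos: [401.5, 306.8, 231.6]
tcp_rot: [180.0, 0.0, -180.0]
ft_force: [-0.5, 0.7, -0.1]
finger_gap: 85.0
grip_force: 0.0
```

Emit:
{"api": "play_rows", "payload": {"increments": [[1,[-22,-31,0],0],[1,[-22,-31,0],0],[1,[-22,-31,0],0],[1,[-22,-31,0],0],[1,[-22,-31,0],0],[1,[-22,-31,0],0],[1,[-22,-31,0],0],[1,[-22,-31,0],0],[1,[-22,-31,10],0],[1,[-20,-31,10],0],[1,[0,0,0],0]]}}

```text
time: 3.42
tool_pos: [620.0, -7.5, 208.1]
tcp_rot: [-179.9, -0.2, 179.7]
ft_force: [0.7, 0.6, -0.6]
finger_gap: 85.6
grip_force: 0.0
```

Emit:
{"api": "play_rows", "payload": {"increments": [[1,[-31,-28,0],0],[1,[0,0,0],0],[1,[0,0,38],0],[1,[0,0,38],0],[1,[0,0,38],0],[1,[0,0,25],0],[1,[0,0,12],0],[1,[0,0,0],0],[0,[0,0,0],0],[-0.3,[0,0,0],0],[-0.6,[0,0,0],0],[-0.6,[0,0,0],0]]}}

```text
time: 4.42
tool_pos: [652.2, -30.1, 64.1]
tcp_rot: [-179.9, 0.3, -180.0]
ft_force: [-0.7, -2.3, 7.0]
finger_gap: 51.1
grip_force: 30.7
```

Emit:
{"api": "play_rows", "payload": {"increments": [[-0.6,[0,0,0],0],[-0.6,[0,0,0],0],[-0.6,[0,0,0],0],[-0.6,[0,0,0],0]]}}

```text
time: 4.75
tool_pos: [652.2, -30.1, 64.1]
tcp_rot: [-179.9, 0.3, 180.0]
ft_force: [-0.9, -1.2, 7.8]
finger_gap: 51.5
grip_force: 30.7
```

Emit:
{"api": "play_rows", "payload": {"increments": [[-0.6,[0,0,-10],0],[-0.6,[0,0,-25],0],[-0.6,[0,0,-30],0],[-0.6,[15,22,0],0],[-0.6,[18,28,0],0],[-0.6,[18,28,0],0],[-0.6,[18,28,0],0],[-0.6,[18,28,0],0],[-0.6,[18,28,0],0],[-0.6,[18,28,0],0],[-0.6,[18,28,0],0],[-0.6,[16,28,0],0]]}}

```text
time: 5.75
tool_pos: [491.4, 218.0, 126.5]
tcp_rot: [180.0, 0.0, -180.0]
ft_force: [0.1, 0.9, -2.6]
finger_gap: 51.3
grip_force: 32.3
```

Emit:
{"api": "play_rows", "payload": {"increments": [[-0.6,[0,0,0],0],[-0.6,[0,0,0],0]]}}

```text
time: 5.92
tool_pos: [491.8, 218.2, 126.3]
tcp_rot: [180.0, 0.0, -179.8]
ft_force: [0.2, -0.1, -3.3]
finger_gap: 51.1
grip_force: 32.5
```

Emit:
{"api": "play_rows", "payload": {"increments": [[-0.6,[0,2,25],0],[-0.6,[0,0,22],0],[-0.6,[0,0,14],0],[-0.6,[0,0,7],0],[-0.6,[0,0,3],0],[-0.6,[0,0,2],0],[-0.6,[0,0,0],0]]}}

```text
time: 6.5
tool_pos: [493.5, 218.3, 53.1]
tcp_rot: [180.0, 0.1, 180.0]
ft_force: [-0.5, -0.1, -1.9]
finger_gap: 51.1
grip_force: 32.5
```

Emit:
{"api": "play_rows", "payload": {"increments": [[-0.6,[0,0,1],0],[-0.6,[0,0,0],0],[-0.2,[0,0,0],0],[0.2,[0,0,0],0],[0.6,[0,0,0],0],[1,[0,0,0],0],[1,[0,0,-15],0],[1,[0,0,-30],0],[1,[0,0,-40],0],[1,[0,0,-40],0],[1,[0,0,0],0]]}}

```text
time: 7.42
tool_pos: [497.4, 220.2, 186.4]
tcp_rot: [179.7, 0.8, -180.0]
ft_force: [1.2, 0.1, 1.3]
finger_gap: 85.6
grip_force: 0.0
```

```bash
python3 - <<'E'
from h import *
t=snapshot("top");s=snapshot("side")
print(sense()["tool_pos"])
save(s,"side1")
for n,p in(("top",t),("side",s)):
  for q in("jar_center","mat","tin_center"):
    for r in pinpoint(q,p)[:5]: print(n,q,round(r["p"],2),world(p,r["xyz"]).round())
w=snapshot("wrist");print(w["world_from_camera"].round(2))
E
```

```text
[494.58659317 219.23087742 179.53190112]
top jar_center 0.9 [ 679. -316.   45.]
top jar_center 0.89 [ 351. -127.   43.]
top jar_center 0.88 [834.  69.  46.]
top jar_center 0.87 [849. -81.  46.]
top jar_center 0.37 [494. 218.  49.]
top tin_center 0.56 [457.   5.  13.]
side jar_center 0.76 [491. 221.  51.]
side jar_center 0.74 [ 686. -315.   45.]
side jar_center 0.7 [853. -82.  45.]
side jar_center 0.7 [752. 114.  14.]
side jar_center 0.65 [ 353. -127.   46.]
side mat 0.58 [491. 219.  -3.]
side tin_center 0.8 [457.   3.  19.]
side tin_center 0.51 [ 677. -173.   16.]
[[ 0.0000e+00  9.5000e-01  3.3000e-01  4.0691e+02]
 [ 1.0000e+00  0.0000e+00 -0.0000e+00  2.1762e+02]
 [-0.0000e+00  3.3000e-01 -9.5000e-01  3.1753e+02]
 [ 0.0000e+00  0.0000e+00  0.0000e+00  1.0000e+00]]
```

Emit:
{"api": "play_rows", "payload": {"increments": [[0.3,[18,-31,0],0],[0.3,[18,-31,0],0],[0.3,[18,-31,0],0],[0.3,[18,-31,0],0],[0.3,[18,-31,0],0],[0.3,[18,-31,0],0],[0.3,[18,-31,0],0],[0.3,[0,0,0],0]]}}

```text
time: 8.53
tool_pos: [364.2, -2.6, 175.5]
tcp_rot: [-179.9, -0.1, 179.8]
ft_force: [-0.2, 0.5, 0.5]
finger_gap: 55.3
grip_force: 0.0
```

Emit:
{"api": "play_rows", "payload": {"increments": [[0.3,[0,0,35],0],[0.3,[0,0,35],0],[0.3,[0,0,35],0],[0.3,[0,0,35],0],[0.3,[0,0,20],0],[0.3,[0,0,0],0],[0.3,[0,0,0],0]]}}

```text
time: 9.12
tool_pos: [365.2, 1.8, 15.4]
tcp_rot: [180.0, -0.2, -180.0]
ft_force: [0.6, 0.3, 0.7]
finger_gap: 55.4
grip_force: 0.0
```

Emit:
{"api": "play_rows", "payload": {"increments": [[0.3,[0,0,8],0],[0.3,[0,0,5],0],[0.3,[0,0,0],0],[0.3,[-10,0,0],0],[0.3,[-8,0,0],0],[0.3,[-6,0,0],0],[0.3,[-6,0,0],0],[0.3,[-6,0,0],0],[0.3,[-6,0,0],0],[0.3,[-6,0,0],0],[0.3,[-6,0,0],0],[0.3,[0,0,0],0]]}}

```text
time: 10.12
tool_pos: [422.1, 1.3, 3.6]
tcp_rot: [-180.0, 0.1, -180.0]
ft_force: [-0.3, -0.3, 0.0]
finger_gap: 55.4
grip_force: 0.0
```

```bash
cat >> h.py <<'E'
def rect(q,p,z):
    m=regions_of(q,p)[0]["mask"].astype(np.uint8)
    c=max(cv2.findContours(m,cv2.RETR_EXTERNAL,cv2.CHAIN_APPROX_NONE)[0],key=cv2.contourArea)
    P=np.array([ray(p,u,v,z)[:2] for u,v in cv2.convexHull(c)[:,0]],np.float32)
    r=cv2.minAreaRect(P);print(q,r,m.sum());print(cv2.boxPoints(r).round())
E
python3 - <<'E'
from h import *
t=snapshot("top");s=snapshot("side");save(s,"side2")
print(sense()["tool_pos"],sense()["ft_force"])
rect("tin_center",t,30)
cv2.imwrite("pics/c2.png",np.hstack([cv2.resize(p["color"][a:a+150,b:b+150,::-1],(400,400),interpolation=cv2.INTER_CUBIC) for p,a,b in((t,230,250),(s,200,200))]))
E
```

```text
[421.25518874   1.32139343   3.40789384] [ 0.12255878 -0.03991397  0.97691954]
tin_center ((506.08074951171875, -6.9909515380859375), (54.641414642333984, 140.03982543945312), 0.5890772938728333) 1170
[[478.  63.]
 [479. -77.]
 [534. -77.]
 [533.  63.]]
```

View pics/c2.png

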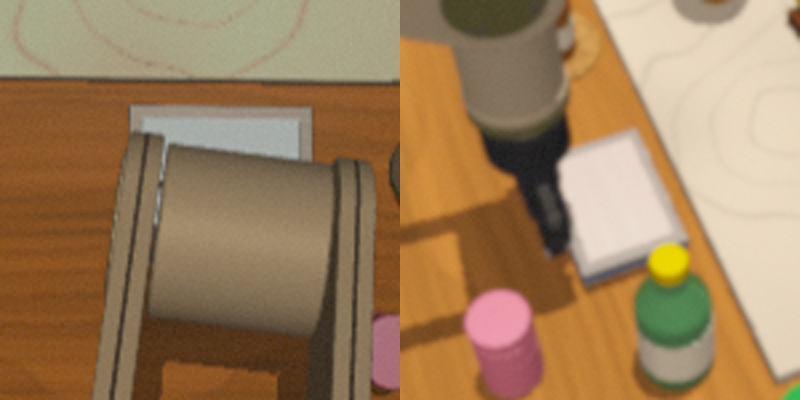

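The view shows the tin squared to the slab, with its far edge about 20 mm from it. I'll centre on it and push it home.

Emit:
{"api": "play_rows", "payload": {"increments": [[0.3,[6,0,0],0],[0.3,[0,-8,0],0],[0.3,[-6,0,0],0],[0.3,[-5,0,0],0],[0.3,[-5,0,0],0],[0.3,[-5,0,0],0],[0.3,[-3,0,0],0],[0.3,[-3,0,0],0],[0.3,[0,0,0],0]]}}

```text
time: 11.02
tool_pos: [442.5, -6.5, 3.3]
tcp_rot: [180.0, 0.0, -180.0]
ft_force: [-0.1, -0.4, -0.5]
finger_gap: 55.4
grip_force: 0.0
```

Emit:
{"api": "play_rows", "payload": {"increments": [[0.3,[-1,0,0],0],[0.3,[-1,0,0],0],[0.3,[-1,0,0],0],[0.3,[0,0,0],0]]}}

```text
time: 11.35
tool_pos: [444.1, -6.4, 3.1]
tcp_rot: [180.0, -0.1, -180.0]
ft_force: [-5.3, 0.4, 3.0]
finger_gap: 55.8
grip_force: 2.5
```

Emit:
{"api": "play_rows", "payload": {"increments": [[0.3,[4,0,0],0],[0.3,[0,0,2],0],[0.3,[0,0,2],0],[0.3,[0,0,0],0]]}}

```text
time: 11.68
tool_pos: [440.7, -6.5, -1.0]
tcp_rot: [-180.0, 0.0, -180.0]
ft_force: [0.5, 0.2, 0.1]
finger_gap: 55.7
grip_force: 0.0
```

Emit:
{"api": "play_rows", "payload": {"increments": [[0.3,[0,0,1],0],[0.3,[0,0,1],0],[0.3,[0,0,0],0]]}}

```text
time: 11.93
tool_pos: [440.7, -6.5, -2.9]
tcp_rot: [180.0, -0.0, -180.0]
ft_force: [-0.2, -0.3, -0.2]
finger_gap: 55.6
grip_force: 0.0
```

Emit:
{"api": "play_rows", "payload": {"increments": [[0.3,[0,0,1],0],[0.3,[0,0,1],0],[0.3,[0,0,0],0]]}}

```text
time: 12.18
tool_pos: [440.9, -6.6, -4.1]
tcp_rot: [-180.0, -0.0, -180.0]
ft_force: [-3.3, 0.7, 10.2]
finger_gap: 55.6
grip_force: 4.7
```

Emit:
{"api": "play_rows", "payload": {"increments": [[0.3,[0,0,-2],0],[0.3,[-3,0,0],0],[0.3,[-3,0,0],0],[0.3,[-2,0,0],0],[0.3,[0,0,0],0],[0.3,[0,0,-2],0],[0.3,[0,0,-2],0],[0.3,[0,0,-2],0],[0.3,[0,0,-2],0],[0.3,[0,0,0],0]]}}

```text
time: 13.02
tool_pos: [444.3, -6.4, 3.0]
tcp_rot: [180.0, -0.5, -180.0]
ft_force: [-11.5, -1.8, -1.5]
finger_gap: 55.5
grip_force: 5.7
```

```bash
python3 - <<'E'
from h import *
s=snapshot("side")
cv2.imwrite("pics/c3.png",cv2.resize(s["color"][220:320,230:330,::-1],(400,400),interpolation=cv2.INTER_CUBIC))
print(sense()["tool_pos"],sense()["ft_force"])
E
```

```text
[444.27904649  -6.34112981   2.86762414] [-11.11610488  -1.63002172  -2.62909509]
```

View pics/c3.png

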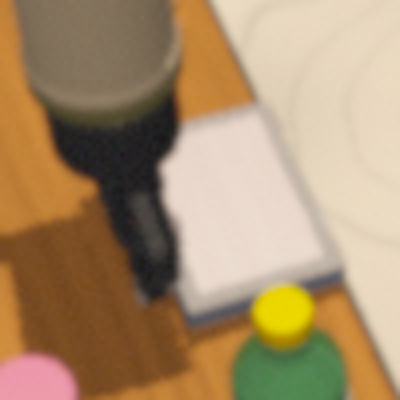

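Emit:
{"api": "play_rows", "payload": {"increments": [[0.3,[-1,0,-2],0],[0.3,[-1,0,-2],0],[0.3,[-1,0,-2],0],[0.3,[0,0,-2],0],[0.3,[0,0,-2],0],[0.3,[0,0,-2],0],[0.3,[-1,0,-2],0],[0.3,[0,0,-2],0],[0.3,[0,0,0],0]]}}

```text
time: 13.82
tool_pos: [446.1, -6.3, 18.0]
tcp_rot: [180.0, -0.8, -180.0]
ft_force: [-19.2, -3.1, 1.8]
finger_gap: 55.5
grip_force: 9.8
```

```bash
python3 - <<'E'
from h import *
s=snapshot("side")
cv2.imwrite("pics/c4.png",cv2.resize(s["color"][220:320,230:330,::-1],(400,400),interpolation=cv2.INTER_CUBIC))
print(sense()["tool_pos"],sense()["ft_force"])
E
```

```text
[445.99720395  -6.30222234  17.86483923] [-19.69173408  -2.21433533   1.32869199]
```

View pics/c4.png

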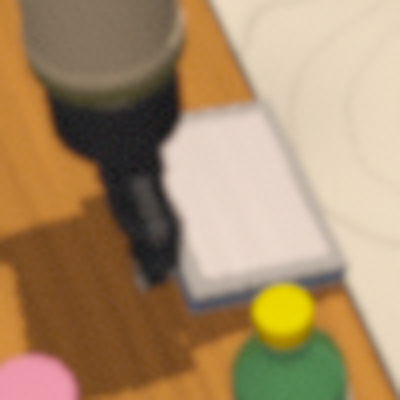

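The near corner has risen and its shadow has grown, so the lift is working. Continuing along the arc.

Emit:
{"api": "play_rows", "payload": {"increments": [[0.3,[0,0,-3],0],[0.3,[0,0,-3],0],[0.3,[-0.5,0,-3],0],[0.3,[-0.5,0,-3],0],[0.3,[-0.5,0,-3],0],[0.3,[-0.5,0,-3],0],[0.3,[-0.5,0,-3],0],[0.3,[-1,0,-3],0],[0.3,[-1,0,-3],0],[0.3,[-1,0,-3],0],[0.3,[0,0,0],0]]}}

```text
time: 14.78
tool_pos: [458.0, -6.5, 51.4]
tcp_rot: [180.0, -0.0, -180.0]
ft_force: [-5.6, 0.2, 2.4]
finger_gap: 55.4
grip_force: 3.0
```

```bash
python3 - <<'E'
from h import *
s=snapshot("side")
cv2.imwrite("pics/c5.png",cv2.resize(s["color"][220:320,230:330,::-1],(400,400),interpolation=cv2.INTER_CUBIC))
print(sense()["tool_pos"],sense()["ft_force"])
E
```

```text
[457.82944204  -6.46167082  51.19568265] [-5.27495562  0.72954674  1.05954608]
```

View pics/c5.png

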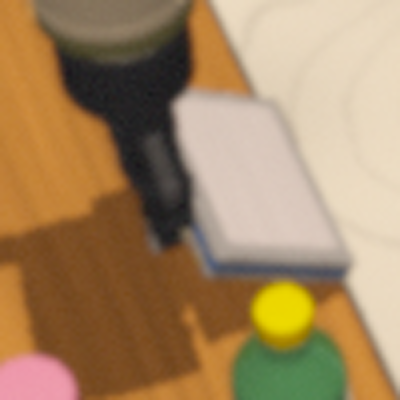

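Tilted about 30° and still in contact. Continuing.

Emit:
{"api": "play_rows", "payload": {"increments": [[0.3,[-2,0,-3],0],[0.3,[-1.5,0,-3],0],[0.3,[-1.5,0,-3],0],[0.3,[-1.5,0,-3],0],[0.3,[-1.5,0,-3],0],[0.3,[-2.5,0,-2.5],0],[0.3,[-2.5,0,-2.5],0],[0.3,[-2.5,0,-2.5],0],[0.3,[-2.5,0,-2.5],0],[0.3,[-2.5,0,-2.5],0],[0.3,[0,0,0],0]]}}

```text
time: 15.75
tool_pos: [479.8, -6.6, 79.7]
tcp_rot: [-180.0, 0.1, -180.0]
ft_force: [-3.0, 0.3, 1.5]
finger_gap: 55.5
grip_force: 1.5
```

```bash
python3 - <<'E'
from h import *
s=snapshot("side")
cv2.imwrite("pics/c6.png",cv2.resize(s["color"][220:320,230:330,::-1],(400,400),interpolation=cv2.INTER_CUBIC))
print(sense()["tool_pos"],sense()["ft_force"])
E
```

```text
[479.35391365  -6.55327363  79.30877353] [-3.26702386 -0.04821358  2.25131925]
```

View pics/c6.png

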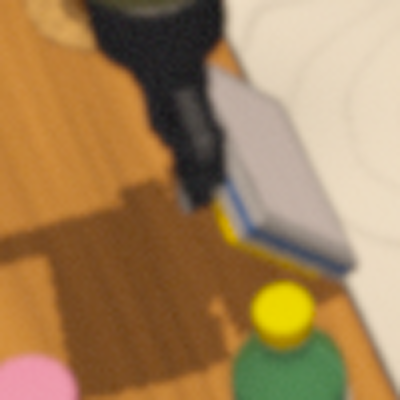

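About 50° now. Going on to near vertical.

Emit:
{"api": "play_rows", "payload": {"increments": [[0.3,[-3,0,-2.5],0],[0.3,[-3,0,-2.5],0],[0.3,[-3,0,-2.5],0],[0.3,[-3,0,-2.5],0],[0.3,[-3,0,-2],0],[0.3,[-3,0,-2],0],[0.3,[-3,0,-1.5],0],[0.3,[-3,0,-1.5],0],[0.3,[-3,0,-1.5],0],[0.3,[0,0,0],0]]}}

```text
time: 16.63
tool_pos: [506.5, -6.6, 97.8]
tcp_rot: [-180.0, 0.1, -180.0]
ft_force: [0.6, -0.1, 0.3]
finger_gap: 55.3
grip_force: 0.3
```

```bash
python3 - <<'E'
from h import *
s=snapshot("side")
cv2.imwrite("pics/c7.png",cv2.resize(s["color"][220:320,230:330,::-1],(400,400),interpolation=cv2.INTER_CUBIC))
print(sense()["tool_pos"],sense()["ft_force"])
E
```

```text
[506.10600248  -6.53313166  97.5205927 ] [0.05693189 0.28825195 0.90550879]
```

View pics/c7.png

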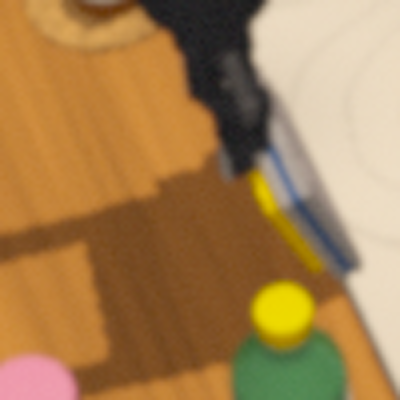

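Near vertical, with the load almost zero. Pushing it over gently.

Emit:
{"api": "play_rows", "payload": {"increments": [[0.3,[-2,0,-0.5],0],[0.3,[-2,0,-0.5],0],[0.3,[-2,0,-0.5],0],[0.3,[-2,0,0],0],[0.3,[-2,0,0],0],[0.3,[-2,0,0],0],[0.3,[-2,0,0],0],[0.3,[-2,0,0],0],[0.3,[-2,0,0],0],[0.3,[-2,0,0],0],[0.3,[-2,0,0],0],[0.3,[-2,0,0],0]]}}

```text
time: 17.68
tool_pos: [532.8, -6.6, 102.9]
tcp_rot: [-180.0, 0.4, -180.0]
ft_force: [-4.7, 2.0, 24.4]
finger_gap: 55.5
grip_force: 12.4
```

```bash
cat > st.py <<'E'
from h import *
s=snapshot("side");t=snapshot("top")
print(sense()["tool_pos"],sense()["ft_force"])
for n,p in(("top",t),("side",s)):
    a=cv2.cvtColor(p["color"],cv2.COLOR_RGB2HSV)
    m=cv2.inRange(a,(22,150,90),(34,255,255))
    k,l,st,ce=cv2.connectedComponentsWithStats(m)
    print(n,[(st[i,:5].tolist(),ray(p,*ce[i],46).round().tolist()[:2]) for i in range(1,k) if st[i,4]>60])
E
python3 st.py
```

```text
[533.11080655  -6.60284625 103.0126222 ] [-4.40905975  1.60796923 21.71385415]
top [([0, 0, 47, 38, 1698], [1061.0, 656.0]), ([249, 152, 51, 7, 172], [767.0, 116.0]), ([418, 280, 18, 17, 226], [496.0, -194.0])]
side [([336, 37, 55, 51, 2096], [1102.0, 800.0]), ([347, 181, 21, 36, 368], [764.0, 136.0]), ([302, 257, 10, 30, 180], [548.0, -36.0]), ([293, 290, 16, 18, 228], [506.0, -103.0])]
```

Emit:
{"api": "play_rows", "payload": {"increments": [[0.3,[0,0,-2],0],[0.3,[0,0,-2],0],[0.3,[-1,0,-2],0],[0.3,[-1,0,-1],0],[0.3,[0,0,0],0]]}}

```text
time: 18.2
tool_pos: [531.8, -6.5, 105.6]
tcp_rot: [180.0, -0.0, -180.0]
ft_force: [0.2, 0.2, 0.7]
finger_gap: 55.6
grip_force: 0.1
```

```bash
python3 - <<'E'
from h import *
s=snapshot("side")
cv2.imwrite("pics/c8.png",cv2.resize(s["color"][210:310,250:350,::-1],(500,500),interpolation=cv2.INTER_CUBIC))
print(sense()["tool_pos"],sense()["ft_force"])
E
```

```text
[531.61327864  -6.51797591 105.50709608] [-0.21827656 -0.03330499  0.4854045 ]
```

View pics/c8.png

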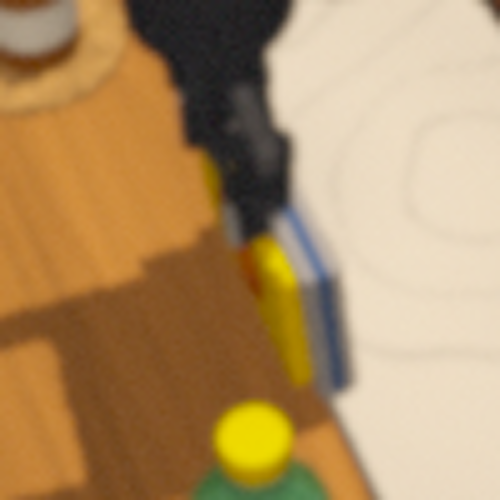

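Standing upright on the slab edge, with no load on the finger. Pushing the rim forward to tip it over.

Emit:
{"api": "play_rows", "payload": {"increments": [[0.3,[-2,0,-1],0],[0.3,[-2.5,0,-0.5],0],[0.3,[-2.5,0,-0.5],0],[0.3,[-2.5,0,-0.5],0],[0.3,[-2.5,0,0],0],[0.3,[-2.5,0,0],0],[0.3,[-2.5,0,0],0],[0.3,[-2.5,0,0],0],[0.3,[-2.5,0,0],0],[0.3,[-2.5,0,0],0],[0.3,[-2.5,0,0],0],[0.3,[-2.5,0,0],0]]}}

```text
time: 19.25
tool_pos: [561.5, -6.5, 108.3]
tcp_rot: [180.0, 0.0, -180.0]
ft_force: [0.3, 0.4, 0.3]
finger_gap: 55.6
grip_force: 0.2
```

```bash
python3 st.py
```

```text
[561.57901963  -6.48809966 108.31781247] [-0.61826323  0.12257061 -0.74053821]
top [([0, 0, 47, 38, 1699], [1061.0, 656.0]), ([249, 152, 51, 7, 167], [767.0, 117.0]), ([418, 280, 18, 17, 228], [496.0, -194.0])]
side [([336, 37, 55, 51, 2095], [1102.0, 800.0]), ([347, 181, 21, 36, 372], [764.0, 136.0]), ([294, 235, 13, 24, 124], [560.0, 53.0]), ([302, 253, 19, 32, 304], [563.0, -32.0]), ([292, 290, 18, 18, 233], [506.0, -103.0])]
```

Emit:
{"api": "play_rows", "payload": {"increments": [[0.3,[-2.5,0,0],0],[0.3,[-2.5,0,0],0],[0.3,[-2.5,0,0],0],[0.3,[-2.5,0,0],0],[0.3,[-2.5,0,0],0],[0.3,[-2.5,0,0],0],[0.3,[-2.5,0,0],0],[0.3,[0,0,0],0]]}}

```text
time: 20.02
tool_pos: [579.0, -6.5, 108.1]
tcp_rot: [180.0, -0.0, -180.0]
ft_force: [0.4, 0.7, 0.0]
finger_gap: 55.6
grip_force: 0.0
```

```bash
python3 st.py
```

```text
[578.59397766  -6.48612473 108.08154899] [ 0.17481805 -0.84483073  0.47071206]
top [([0, 0, 47, 38, 1695], [1061.0, 656.0]), ([249, 152, 51, 7, 165], [767.0, 117.0]), ([309, 240, 22, 11, 84], [577.0, 23.0]), ([342, 241, 22, 11, 96], [577.0, -53.0]), ([418, 280, 18, 17, 228], [496.0, -194.0])]
side [([336, 37, 55, 51, 2094], [1102.0, 800.0]), ([347, 181, 21, 37, 369], [764.0, 135.0]), ([299, 232, 41, 48, 732], [592.0, -8.0]), ([292, 290, 17, 18, 234], [506.0, -103.0])]
```

Emit:
{"api": "play_rows", "payload": {"increments": [[0.3,[0,0,-30],0],[0.3,[0,0,-35],0],[0.3,[20,20,0],0],[0.3,[20,35,0],0],[0.3,[15,38,0],0],[0.5,[10,38,0],0],[1,[5,38,0],0],[1,[0,38,0],0],[1,[0,20,0],0],[1,[0,0,0],0]]}}

```text
time: 20.95
tool_pos: [507.8, 224.5, 173.4]
tcp_rot: [179.9, 0.0, -179.8]
ft_force: [-0.0, -0.6, -0.1]
finger_gap: 85.3
grip_force: 0.0
```

```bash
cat >> st.py <<'E'
    if n=="top":
        c=max(cv2.findContours(m[150:300,270:400].copy(),0,1)[0],key=cv2.contourArea)+[270,150]
        for z in(46,):
            r=cv2.minAreaRect(np.array([ray(p,*q[0],z)[:2] for q in c],np.float32));print(r)
rect("tin_center",t,36)
for n,p in(("top",t),("side",s)):
  for q in("tin_center","jar_center","mortar","can","teabox","bottle","sparejar","cup","pricecard"): print(n,q,[(round(r["p"],2),world(p,r["xyz"]).round().tolist()) for r in pinpoint(q,p)[:5]])
E
python3 st.py
```

```text
[508.21771966 221.03010859 173.09704687] [0.53625739 0.54446708 0.427817  ]
top [([0, 0, 47, 38, 1697], [1061.0, 656.0]), ([249, 152, 51, 7, 164], [767.0, 117.0]), ([303, 204, 60, 41, 1745], [624.0, -6.0]), ([418, 280, 18, 17, 228], [496.0, -194.0])]
((623.6763916015625, -6.0402374267578125), (82.88894653320312, 120.59577941894531), 0.6665714383125305)
side [([336, 37, 55, 51, 2102], [1102.0, 800.0]), ([347, 181, 21, 36, 370], [764.0, 136.0]), ([308, 232, 48, 45, 963], [623.0, -14.0]), ([292, 291, 17, 17, 218], [505.0, -104.0])]
tin_center ((623.5531005859375, -6.341743469238281), (141.16444396972656, 107.64920806884766), 89.472412109375) 3434
[[569. -76.]
 [677. -77.]
 [678.  64.]
 [570.  65.]]
top tin_center [(0.86, [627.0, -5.0, 28.0])]
top jar_center [(0.89, [833.0, 68.0, 49.0]), (0.66, [349.0, -125.0, 45.0]), (0.65, [681.0, -316.0, 48.0]), (0.55, [849.0, -78.0, 46.0]), (0.37, [493.0, 219.0, 47.0])]
top mortar [(0.61, [681.0, 215.0, 20.0]), (0.32, [675.0, -171.0, 16.0])]
top can [(0.82, [674.0, -173.0, 18.0])]
top teabox [(0.76, [755.0, -8.0, 17.0]), (0.39, [747.0, 114.0, 13.0])]
top bottle [(0.69, [485.0, -170.0, -3.0])]
top sparejar [(0.62, [545.0, -295.0, -2.0])]
top cup []
top pricecard [(0.74, [749.0, 111.0, 17.0]), (0.45, [682.0, 211.0, 16.0]), (0.24, [752.0, -7.0, 12.0])]
side tin_center [(0.56, [624.0, -3.0, 34.0]), (0.18, [492.0, 220.0, 54.0])]
side jar_center [(0.97, [852.0, -82.0, 45.0]), (0.93, [839.0, 66.0, 45.0]), (0.84, [353.0, -126.0, 44.0]), (0.61, [683.0, -318.0, 46.0]), (0.56, [493.0, 221.0, 48.0])]
side mortar []
side can [(0.91, [676.0, -174.0, 18.0])]
side teabox [(0.66, [752.0, -8.0, 13.0])]
side bottle [(0.59, [663.0, 21.0, 4.0]), (0.58, [491.0, -172.0, 2.0])]
side sparejar [(0.83, [555.0, -297.0, 0.0])]
side cup [(0.89, [578.0, 342.0, -2.0])]
side pricecard [(0.82, [751.0, 112.0, 13.0])]
```

The tin lies flat, yellow lid up, centred at (624,-6), and the bystanders have not moved. Picking up the jar again.

Emit:
{"api": "play_rows", "payload": {"increments": [[1,[15,-1,0],0],[1,[0,0,0],0],[1,[0,0,35],0],[1,[0,0,35],0],[1,[0,0,30],0],[1,[0,0,20],0],[1,[0,0,0],0],[0,[0,0,0],0],[-0.3,[0,0,0],0],[-0.6,[0,0,0],0],[-0.6,[0,0,0],0],[-0.6,[0,0,0],0]]}}

```text
time: 23.0
tool_pos: [495.6, 220.0, 55.8]
tcp_rot: [179.9, 0.2, -180.0]
ft_force: [0.5, -1.9, 7.7]
finger_gap: 51.8
grip_force: 32.1
```

Emit:
{"api": "play_rows", "payload": {"increments": [[-0.6,[0,0,0],0],[-0.6,[0,0,0],0]]}}

```text
time: 23.17
tool_pos: [495.6, 220.0, 55.8]
tcp_rot: [179.9, 0.2, -180.0]
ft_force: [-0.1, -1.2, 6.8]
finger_gap: 51.4
grip_force: 32.1
```

Emit:
{"api": "play_rows", "payload": {"increments": [[-0.6,[0,0,-15],0],[-0.6,[0,0,-30],0],[-0.6,[0,0,-35],0],[-0.6,[-14,-24,0],0],[-0.6,[-17,-29,0],0],[-0.6,[-17,-29,0],0],[-0.6,[-17,-29,0],0],[-0.6,[-17,-29,0],0],[-0.6,[-17,-29,0],0],[-0.6,[-17,-29,0],0],[-0.6,[-15,-28,0],0],[-0.6,[0,0,0],0]]}}

```text
time: 24.17
tool_pos: [627.0, -12.1, 134.0]
tcp_rot: [-179.9, 0.1, 179.8]
ft_force: [-0.8, 0.6, -2.6]
finger_gap: 51.8
grip_force: 32.8
```

Emit:
{"api": "play_rows", "payload": {"increments": [[-0.6,[0,0,0],0],[-0.6,[0,0,0],0]]}}

```text
time: 24.33
tool_pos: [624.5, -6.4, 133.3]
tcp_rot: [180.0, -0.0, 180.0]
ft_force: [-0.1, 0.4, -3.1]
finger_gap: 51.4
grip_force: 32.8
```

Emit:
{"api": "play_rows", "payload": {"increments": [[-0.6,[-2,0,12],0],[-0.6,[0,0,12],0],[-0.6,[0,0,7],0],[-0.6,[0,0,3],0],[-0.6,[0,0,1],0],[-0.6,[0,0,0],0]]}}

```text
time: 24.83
tool_pos: [626.2, -5.9, 97.7]
tcp_rot: [180.0, -0.0, -179.9]
ft_force: [-0.3, 0.5, -1.2]
finger_gap: 51.2
grip_force: 31.7
```

```bash
python3 - <<'E'
from h import *
s=snapshot("side");print(sense()["tool_pos"],sense()["ft_force"])
a=s["color"][200:300,290:400].astype(int)
v,u=np.where((a[...,0]>130)&(a[...,1]<70)&(a[...,2]<70));print(ray(s,u.mean()+290,v.mean()+200,135),len(u))
for r in pinpoint("jar_center",s): print(r["p"],world(s,r["xyz"]).round())
E
```

```text
[626.32413429  -5.92258612  97.78768365] [-0.29356642  0.55505878 -1.96353191]
[608.73188384 -24.37582859 135.        ] 151
0.85 [623.  -6.  92.]
0.71 [ 689. -314.   45.]
0.65 [ 355. -126.   46.]
0.6 [852. -81.  45.]
0.58 [838.  67.  42.]
```

Jar centre is at (623,-6,92), as it should be. Settling and releasing.

Emit:
{"api": "play_rows", "payload": {"increments": [[-0.6,[0,0,0.5],0],[-0.6,[0,0,0],0],[-0.2,[0,0,0],0],[0.2,[0,0,0],0],[0.6,[0,0,0],0],[1,[0,0,0],0],[1,[0,0,0],0],[1,[0,0,-10],0],[1,[0,0,-25],0],[1,[0,0,-35],0],[1,[0,0,-35],0],[1,[0,0,-30],0]]}}

```text
time: 25.93
tool_pos: [627.0, -6.6, 236.3]
tcp_rot: [-180.0, 0.1, -180.0]
ft_force: [1.4, -0.1, -0.3]
finger_gap: 85.7
grip_force: 0.0
```

Emit:
{"api": "play_rows", "payload": {"increments": [[1,[30,0,0],0],[1,[35,0,0],0],[1,[35,0,0],0],[1,[35,0,0],0],[1,[0,0,0],0],[1,[0,0,0],0]]}}

```text
time: 26.43
tool_pos: [490.5, -6.5, 233.7]
tcp_rot: [-180.0, 0.1, -180.0]
ft_force: [0.3, 0.5, 0.1]
finger_gap: 85.2
grip_force: 0.0
```

```bash
python3 st.py
```

```text
[492.70704581  -6.67713533 234.24118385] [ 0.44836921 -0.56079513  0.51775781]
top [([0, 0, 47, 38, 1697], [1061.0, 656.0]), ([249, 152, 51, 7, 168], [767.0, 117.0]), ([429, 281, 7, 15, 66], [495.0, -205.0])]
((769.1926879882812, 94.19123077392578), (7.207144737243652, 60.190494537353516), 5.221693515777588)
side [([336, 37, 55, 51, 2099], [1102.0, 800.0]), ([347, 181, 21, 36, 368], [764.0, 136.0]), ([308, 237, 48, 40, 748], [618.0, -26.0]), ([293, 291, 17, 17, 214], [506.0, -104.0])]
tin_center ((553.945556640625, -301.5035095214844), (55.839962005615234, 81.55636596679688), 18.64080238342285) 906
[[ 514. -272.]
 [ 541. -349.]
 [ 593. -331.]
 [ 567. -254.]]
top tin_center [(0.64, [626.0, -2.0, 30.0])]
top jar_center [(0.89, [836.0, 68.0, 46.0]), (0.62, [847.0, -83.0, 49.0]), (0.59, [351.0, -127.0, 43.0]), (0.57, [680.0, -319.0, 46.0])]
top mortar [(0.8, [683.0, 214.0, 18.0]), (0.25, [579.0, 344.0, -3.0])]
top can [(0.62, [676.0, -169.0, 16.0]), (0.43, [494.0, 220.0, -0.0])]
top teabox [(0.97, [753.0, -7.0, 16.0])]
top bottle []
top sparejar [(0.74, [547.0, -294.0, -1.0])]
top cup [(0.92, [579.0, 344.0, -5.0])]
top pricecard []
side tin_center [(0.75, [627.0, -2.0, 36.0])]
side jar_center [(0.88, [839.0, 67.0, 42.0]), (0.67, [855.0, -83.0, 47.0]), (0.6, [623.0, -7.0, 90.0]), (0.57, [352.0, -123.0, 47.0]), (0.56, [685.0, -316.0, 46.0])]
side mortar []
side can [(0.6, [674.0, -174.0, 18.0])]
side teabox [(0.95, [749.0, -4.0, 15.0]), (0.57, [489.0, -171.0, -0.0])]
side bottle [(0.69, [488.0, -171.0, -0.0])]
side sparejar []
side cup []
side pricecard [(0.9, [751.0, 113.0, 14.0])]
```

The jar stands at (623,-7,90) on the tin at about (625,-4), and the gripper is clear. Handing in.

```bash
python3 -c "
from bench import *
print(hand_in())"
```

```text
the job is handed in; nothing more can be done
None
```

Job handed in at about 26.5 s: the jar went to the mat first, the tin was tipped onto the slab yellow lid up, and the red-lidded jar stands on its middle, by my last measurements; the other things show no movement beyond measurement error.

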